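Clamp a sample jar on the shaker and lock the clamp bar

ROBOT

A 6-joint arm with a two-finger parallel gripper is mounted at the origin on the work surface. World frame = base frame: x ahead of the robot, y to its left, z up, the work surface at z = 0. Lengths are in m, angles in rad, forces in N, time in s.
With the tool pointing down it reaches from about 0.35 to 0.975 m from the base axis. Payload 4.9 kg.
Tool frame: the origin (TCP) lies at the very end of the fingers, on their centre line; the grasp point (between the pads) lies 19 mm behind it; z points along the fingers, y is the direction in which the jaws open and shut (so a half turn about z gives the same grasp; the last joint's range is limited). The gripper opens to 85 mm and grips with 20 to 120 N. Pads are 22 mm wide; open, the fingers measure 114 mm over their backs; the gripper's body (76 mm by 85 mm) begins 54 mm behind the grasp point. The pads swing forward as they close: fully open they stand 13 mm farther back than shut.
Start: joints at [-1.269, 0.053, 1.613, -0, 1.476, -0.119], TCP at [0.255, -0.57, 0.231] pointing down, gripper open.
Joint ranges: [-3.01, 3.01], [-1.01, 2.22], [0.06, 2.58], [-1.02, 4.17], [0.09, 2.62], [-3.14, 3.14]. Speed limits (rad/s): [2.57, 2.57, 3.14, 3.14, 3.14, 3.14].

INTERFACE

Orientations are given as a rotation vector (axis times angle).
In Python, from station import ctrl gives the robot as it stands.
- The arm moves only by the tool apply_moves, never from a script. Its argument "deltas" is a list of rows, each a list of 5 numbers: the shift along the tool's x, y, z in m, then the turn about the tool's z in rad, then the gripper's target within -1 to 1 (fully open at 1, half-way at 0, shut at -1). A call has exactly 8 rows; each row shifts and turns the pose as measured when the row begins, along the tool's axes as they then stand; what a row does not reach is not made up. A row lasts 1/8 s, in which the tool goes at most 62.5 mm and 10.7 degrees, less where a joint would pass 70% of its speed; a pose out of reach is approached as far as the arm can. A call with a gripper value outside its range is refused whole. The fingers move at their own pace and stop on an object; "grip_force" is the grip in N (left out, the last holds). Time passes only in rows, so rows that do not move let the fingers close, or fill a call up. It gives the time, the measured TCP pose, the force and the opening at its end, in the units of the state.
- ctrl.get_obs(): the state, without advancing time (a new reading comes with each control period).
- ctrl.get_image(name): name is "scene" or "top" or "wrist"; returns a dict with "img" (400x640x3 uint8, red, green, blue), "range_z" (400x640 float32, m along the optical axis (not along the pixel's ray), 0 where there is no reading), "mtx" (3x3 intrinsics, pixels), "k1" (the pictures are not rectified: a ray, as slopes to the right and down, at radius r is drawn at 1 + k1 r^2 times it, then the intrinsics apply), "eye" and "attitude" of the camera in the world; the wrist camera has in their place "mount" (4x4, takes a point from camera to tool coordinates, whose origin is the TCP and whose axes are the flange's). Camera axes: x right, y down, z forward; pixel columns grow to the right and rows downward; lengths in m; the calibration is good to about 2 mm. A picture is of the moment at which its call begins: read the wrist's pose just before it.
- ctrl.finish_job(): hands the job in, once; it reports no verdict.
Trained networks look in a picture, given as the dict that the camera call returned (one of the last four; its "shot" number tells which), for a name from the list of things; names that differ only in an ending like _2 or _b are one class to them, and where a whole thing is asked for, a point or a joint stands for the part that bears it (a point fixed in the world has none). Each returns a list of dicts, best first, with "confidence" (0 to 1); they miss things now and then, are a little off and sometimes report something else, mostly with a low value. They report only what shows in the picture. A call takes as long as a camera call.
- ctrl.search_frame(picture, target): "extent" ([left, top, width, height] in pixels, round what is visible of it).
- ctrl.spot_point(picture, target): "uv" ([column, row] in pixels: a listed point, or the origin of a listed thing).
The state is a dict: "t": time; "q": joint angles; "dq": joint speeds; "effort": joint torques, N m; "tool_pos": TCP position; "tool_rot": TCP orientation; "contact_force": force on the tool from outside, world axes, zero at the start; "wrist_torque": the same for the moment, N m; "opening": finger opening in m.
Only numpy, scipy, OpenCV 4.12 (cv2) and the standard library are available. Lean on these libraries where they do the work, as an engineer would, in place of code of your own. Each camera call takes 0.05 s, during which the arm holds its last target.

TASK

Get the sample jar ready for shaking: slide the shaker's loose clamp bar up to the jar until it holds the jar snugly against the fixed bar, then push the thumb wedge along its ramp until it is jammed tight on the side rail and the bar is locked. The jar is glass, so squeeze it only gently and keep it standing; push the wedge no harder than a firm thumb would, and leave everything else on the bench undisturbed.

Things in the scene. Friction and masses are not known exactly. Their poses are not given: they have to be found in the camera images.
- shaker: Laboratory shaker, fixed, 262 x 282 mm, under a 250 mm square platform whose top is 103 mm above the bench. Origin on the bench under the platform's centre; x runs along the side rails from the front panel to the back, z up. The fixed bar (18 mm thick rubber sleeve, along y) has its axis at x = -95 mm, z = 138 mm; side rails at y = -114 and +114 mm, tops at 148 mm.
- clamp_bar: The sliding clamp bar: an 18 mm thick rubber-sleeved rod along y, 196 mm long, parallel to the fixed bar and 138 mm above the bench, with steel saddles over the rails (tops 17.5 mm above its axis). Origin at mid length on its axis; axes as the shaker's. It slides towards the fixed bar along its own -x (friction about 2.5 N) and stays where it is left; a hand that grips it can draw it back a little as it relaxes.
- bar_grip (a point): Point on the clamp bar's axis, 55 mm from its middle towards the wedge's side (-y), where the rod is free for a hand; the jar never stands here. 26 mm of air between rod and platform.
- wedge: The dark steel thumb wedge in a pocket of the clamp bar's saddle, between a sloping steel cheek and the outer face of the -y side rail. Origin at the middle of its upright thumb tab: 14 mm (x) by 12.5 mm (y), top 16 mm above the origin, 29 mm of it above the saddle. It rides with the bar; axes as the bar's. Friction about 1.5 N until it meets the rail, then it jams almost at once.
- rail: The -y side rail that the wedge jams against: aluminium strip 8 mm thick, 238 mm long, 47 mm high. Origin under its centre. Its worn face shifts where the wedge jams: pushed along the bar's -x (a 5 degree ramp), it meets the rail somewhere between 1 and 35 mm of travel. A push of 11 to 15 N there jams it well; 18 N or more forces it.
- jar: The amber glass sample jar: 60 mm across for its lower 60 mm, white cap 54 mm across, 82 mm high in all, about 0.25 kg. It stands on the platform between the fixed bar and the clamp bar, up to 8 mm short of the fixed bar. Origin under its centre. A squeeze of 5 N by the bar is snug; above 15 N it may break. The sleeve gives about 1 mm in 8 N.
- jar_mid (a point): Centre of the jar, half-way up (41 mm above the platform).
- spare_cap: a white screw cap 38 mm across and 11 mm high lying on the shaker's platform near the fixed bar; leave alone. Origin under its centre.
- beaker: a small glass beaker (54 mm wide, 70 mm high) on the bench beside the shaker; leave alone. Origin under its centre.
- tip_box: a box of pipette tips (122 x 84 x 63 mm high) on the bench on the wedge's side of the shaker; leave alone. Origin under its centre.
- meas_cylinder: a glass measuring cylinder on a 60 mm blue foot, 168 mm high, on the bench; leave alone. Origin under its centre.
- white_bottle: a white plastic bottle, 62 mm wide and 120 mm high, on the bench; leave alone. Origin under its centre.
- spatula: a steel spatula 180 mm long lying on the bench beyond the shaker; leave alone.
- weigh_boat: a flat white weighing dish 75 mm square and 12 mm high on the bench; leave alone. Origin under its centre.

How it is judged:
On the way, in this order (a step that is already met when the one before it is completed fails the run):
1. the clamp bar bears on the jar (more than 0.5 N) (contact force between clamp_bar and jar above 0.5 N), for 0.05 s.
2. the wedge is jammed on the side rail (presses it with more than 9 N) (contact force between wedge and rail above 9 N), for 0.2 s.
At the end, for the whole second after the job is handed in: The jar stands upright (within 0.06 rad) on the platform, held at rest against the fixed bar (within 1.5 mm) by the clamp bar, which presses on it with more than 0.5 N; the wedge, let go, still presses the side rail with more than 9 N, so the bar is locked (contact force between clamp_bar and jar above 0.5 N and contact force between wedge and rail above 9 N and x of jar in the frame of shaker below -0.0545 m and angle between jar's own z axis and vertical below 0.06 rad and z of jar in the frame of shaker below 0.106 m and linear speed of each of clamp_bar, wedge below 0.003 m/s and linear speed of jar below 0.005 m/s); the robot touches nothing.
It fails at once if the clamp bar squeezes the jar with more than 15 N (contact force between clamp_bar and jar above 15 N).
It fails at once if the wedge is forced: it presses the rail with more than 24 N (a push of 18 N or more) (contact force between wedge and rail above 24 N).
It fails at once if the jar is tipped by more than 0.25 rad (angle between jar's own z axis and vertical above 0.25 rad).
It fails at once if another thing on the bench or the platform is moved by more than 15 mm (distance of any of spare_cap, beaker, tip_box, meas_cylinder, white_bottle, spatula, weigh_boat from where it was at the start of the episode above 0.015 m).
It also fails if it takes over 67 s, if anything falls off the work surface, if the arm or the gripper's body presses on something with over 40 N, if the wrist force passes 120 N, or if a joint passes its speed limit or range.

## Working session

There is one attempt and no reset: what is moved stays moved. The work goes in short steps, Python scripts to look and compute and a tool call to move; the robot and the scene stay as the last step left them, time stands still between calls to the robot, and variables do not carry over. Pictures are saved under pics/ and viewed, and the job is handed in when it is done.

Besides the shell and the picture viewer there is one more tool, called after "Emit:" as name([rows], argument=value, ...), one row to a line, values as JSON. apply_moves: Moves the arm, as the interface text tells. Its arguments: {"type":"object","properties":{"deltas":{"type":"array"},"grip_force":{"type":"number"}},"required":["deltas"]}

```bash
mkdir -p pics; ls; cat > h.py <<'E'
import numpy as np, cv2
from scipy.spatial.transform import Rotation as R
from station import ctrl
def save(p,n): cv2.imwrite('pics/'+n+'.png',cv2.cvtColor(p['img'],cv2.COLOR_RGB2BGR))
def pose(p,obs=None):
    if 'eye' in p:
        a=np.array(p['attitude'],float)
        Rm=a if a.shape==(3,3) else R.from_rotvec(a).as_matrix()
        return Rm,np.array(p['eye'],float)
    T=np.eye(4);T[:3,:3]=R.from_rotvec(obs['tool_rot']).as_matrix();T[:3,3]=obs['tool_pos']
    T=T@np.array(p['mount']);return T[:3,:3],T[:3,3]
def ray(p,uv):
    K=np.array(p['mtx']);k1=p['k1']
    d=cv2.undistortPoints(np.array([[uv]],float),K,np.array([k1,0,0,0,0],float))[0,0]
    return np.array([d[0],d[1],1.])
def pix_z(p,uv,z,obs=None):
    Rm,e=pose(p,obs);d=Rm@ray(p,uv);return e+d*(z-e[2])/d[2]
def pix_d(p,uv,obs=None,w=1):
    u,v=int(round(uv[0])),int(round(uv[1]))
    q=p['range_z'][max(v-w,0):v+w+1,max(u-w,0):u+w+1];q=q[q>0]
    Rm,e=pose(p,obs);return e+Rm@ray(p,uv)*np.median(q) if q.size else None
def proj(p,X,obs=None):
    Rm,e=pose(p,obs);c=Rm.T@(np.array(X)-e);s=c[:2]/c[2];s=s*(1+p['k1']*(s@s));K=np.array(p['mtx']);return K[:2,:2]@s+K[:2,2]
E
python3 - <<'E'
from h import *
np.set_printoptions(precision=4,suppress=True)
o=ctrl.get_obs();print(o)
for n in ['scene','top']:
    p=ctrl.get_image(n);save(p,n+'0');print(n,p['eye'],p['attitude'],p['mtx'],p['k1'],p['shot'])
    for t in ['shaker','clamp_bar','bar_grip','wedge','jar','jar_mid','rail','tip_box','beaker','spare_cap','meas_cylinder','white_bottle']:
        r=ctrl.spot_point(p,t)
        for a in r[:2]: print(t,np.array(a['uv']),round(a['confidence'],2),pix_d(p,a['uv']))
E
```

```text
pics
{'t': 0.0, 'q': array([-1.269 ,  0.0533,  1.6143,  0.    ,  1.476 , -0.119 ]), 'dq': array([-0.0006,  0.0011, -0.0026,  0.    ,  0.0008,  0.0003]), 'effort': array([ -0.0012, -39.3677, -37.018 ,  -0.0003,   0.0068,   0.    ]), 'tool_pos': array([ 0.2551, -0.5699,  0.2301]), 'tool_rot': array([-3.0703, -0.6557,  0.0002]), 'contact_force': array([-0.784 ,  0.4079, -0.1406]), 'wrist_torque': array([ 0.0057,  0.01  , -0.004 ]), 'opening': 0.08526703396172043}
scene [ 0.9575 -0.5785  0.8809] [-2.307  -0.7178  0.2631] [[381.4664   0.     320.4883]
 [  0.     381.4664 202.4486]
 [  0.       0.       1.    ]] -0.0651783555697424 1
shaker [313.4 212.5] 0.83 [ 0.5835 -0.0466  0.1331]
clamp_bar [336.4 194.6] 0.89 [0.6029 0.0329 0.1439]
bar_grip [318.6 204.8] 0.77 [ 0.5854 -0.0257  0.1452]
bar_grip [316.1 169.7] 0.16 [0.4989 0.0878 0.1378]
wedge [305.  214.1] 0.46 [ 0.5948 -0.0979  0.1831]
jar [317.2 169.2] 0.56 [0.5018 0.089  0.1403]
jar [139.2 311.5] 0.51 [ 0.3841 -0.4785  0.053 ]
jar_mid [314.6 158.7] 0.71 [0.4934 0.088  0.1765]
rail [281.9 209.9] 0.67 [ 0.5074 -0.0824  0.1272]
rail [248
[... 504 characters left out ...]
7] 0.95 [0.5974 0.0286 0.145 ]
bar_grip [323.8 194.4] 0.81 [ 0.5761 -0.0224  0.1463]
wedge [351.3 191.4] 0.58 [ 0.5863 -0.0947  0.1841]
jar [272.  224.2] 0.65 [0.471  0.1018 0.1835]
jar [353.7 189.7] 0.59 [ 0.592  -0.1005  0.1833]
jar_mid [270.4 223.2] 0.61 [0.473  0.1063 0.1839]
jar_mid [302.4 186.6] 0.16 [0.5911 0.04   0.1421]
rail [330.7 228.9] 0.57 [ 0.4835 -0.0535  0.1458]
tip_box [357.  245.8] 0.82 [ 0.4538 -0.1377  0.0635]
beaker [240. 197.] 0.67 [0.5613 0.242  0.0042]
spare_cap [305.2 247.3] 0.47 [0.4267 0.0098 0.1122]
meas_cylinder [193.5 165.3] 0.7 [0.6371 0.3988 0.0343]
white_bottle [459.3 296. ] 0.65 [ 0.3507 -0.4449  0.0619]
white_bottle [305.3 183.9] 0.23 [0.5989 0.0327 0.1463]
```

```bash
python3 - <<'E'
import cv2
a=cv2.imread('pics/scene0.png')[110:290,210:410];cv2.imwrite('pics/scene0c.png',cv2.resize(a,None,fx=4,fy=3.3,interpolation=2)[:600])
a=cv2.imread('pics/top0.png')[130:280,220:400];cv2.imwrite('pics/top0c.png',cv2.resize(a,None,fx=4,fy=4,interpolation=2))
E
```

```text
(no output)
```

View pics/scene0.png

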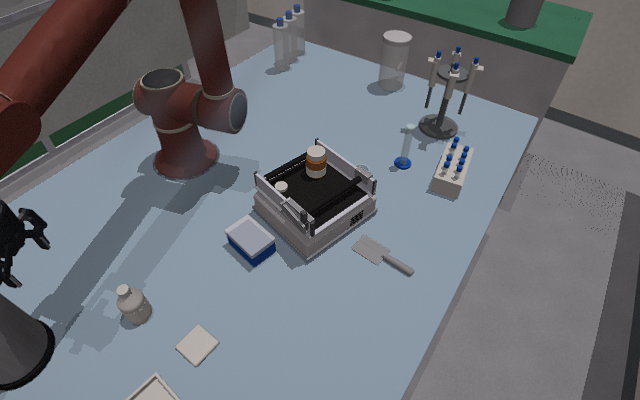

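View pics/scene0c.png

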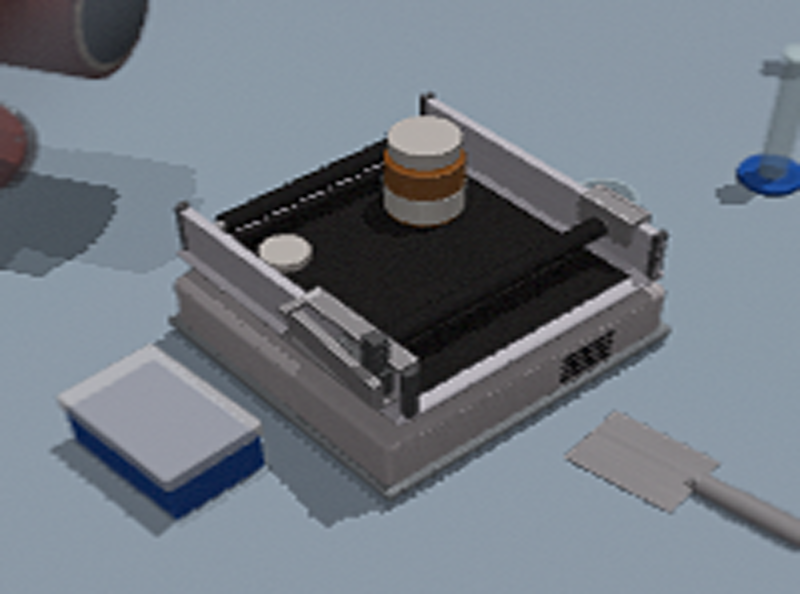

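View pics/top0c.png

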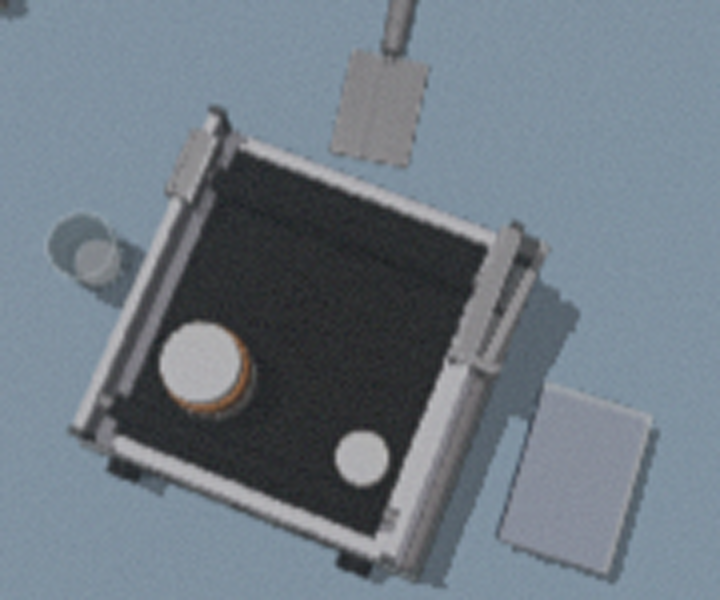

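```bash
cat > fit.py <<'E'
from h import *
from scipy.optimize import minimize
np.set_printoptions(precision=4,suppress=True)
def cloud(p):
    v,u=np.mgrid[0:400,0:640];z=p['range_z'];m=z>0
    K=np.array(p['mtx']);uv=np.stack([u[m],v[m]],1).astype(float)[:,None]
    d=cv2.undistortPoints(uv,K,np.array([p['k1'],0,0,0,0]))[:,0]
    Rm,e=pose(p);return e+(np.c_[d,np.ones(len(d))]*z[m][:,None])@Rm.T
if __name__=='__main__':
  for n in ['scene','top']:
    p=ctrl.get_image(n);P=cloud(p);
    m=(np.abs(P[:,0]-.51)<.25)&(np.abs(P[:,1]-.05)<.22);P=P[m]
    np.save(n+'.npy',P)
    h=(P[:,2]>.085)&(P[:,2]<.16)
    Q=P[h][:,:2].astype(np.float32);r=cv2.minAreaRect(Q);print(n,'rect all',r)
    T=P[(P[:,2]>.143)&(P[:,2]<.152)][:,:2]
    pl=P[(P[:,2]>.09)&(P[:,2]<.115)];print('plat z',np.median(pl[:,2]))
    # fit rails at y=+-114 by maximizing points within 4mm
    best=None
    def sc(a):
        x,y,t=a;c,s=np.cos(t),np.sin(t);ly=-s*(T[:,0]-x)+c*(T[:,1]-y);lx=c*(T[:,0]-x)+s*(T[:,1]-y)
        return -np.sum(np.exp(-((np.abs(ly)-.114)/.004)**2/2)*(np.abs(lx)<.119))
    from itertools import product
    for x,y,t in product(np.arange(.48,.55,.01),np.arange(.02,.08,.01),np.arange(-.55,-.25,.03)):
        v=sc((x,y,t))
        if best is None or v<best[0]: best=(v,(x,y,t))
    o=minimize(sc,best[1],method='Nelder-Mead',options=dict(initial_simplex=np.array(best[1])+np.vstack([np.zeros(3),np.eye(3)*.01])));print(o.x,o.fun,len(T))
E
python3 fit.py
```

```text
scene rect all ((0.5170570015907288, 0.04511073976755142), (0.26588329672813416, 0.25212207436561584), 75.45254516601562)
plat z 0.10321832201438219
[ 0.5198  0.0472 -0.2885] -299.3745171705849 1111
top rect all ((0.515803873538971, 0.04397769272327423), (0.26390790939331055, 0.25023800134658813), 75.95803833007812)
plat z 0.10262025557375631
[ 0.5135  0.0518 -0.2568] -319.35295084636846 1278
```

```bash
python3 - <<'E'
from h import *
P=np.vstack([np.load('scene.npy'),np.load('top.npy')])
x,y,t=.516,.047,-.26
c,s=np.cos(t),np.sin(t)
L=np.c_[c*(P[:,0]-x)+s*(P[:,1]-y),-s*(P[:,0]-x)+c*(P[:,1]-y),P[:,2]]
im=np.zeros((600,640,3),np.uint8)
for a in L[np.argsort(L[:,2])]:
    u=int(320-a[1]*2000);v=int(300-a[0]*2000)
    col=cv2.applyColorMap(np.uint8([[np.clip((a[2]-.09)/.1*255,0,255)]]),cv2.COLORMAP_JET)[0,0]
    cv2.circle(im,(u,v),2,col.tolist(),-1)
for k in range(-3,4):
    cv2.line(im,(320-k*100,0),(320-k*100,600),(255,255,255),1);cv2.line(im,(0,300-k*100),(640,300-k*100),(255,255,255),1)
for yy in(-.125,.125):
    cv2.line(im,(int(320-yy*2000),0),(int(320-yy*2000),600),(255,0,255),1);cv2.line(im,(0,int(300-yy*2000)),(640,int(300-yy*2000)),(255,0,255),1)
cv2.imwrite('pics/map.png',im)
E
```

```text
(no output)
```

View pics/map.png

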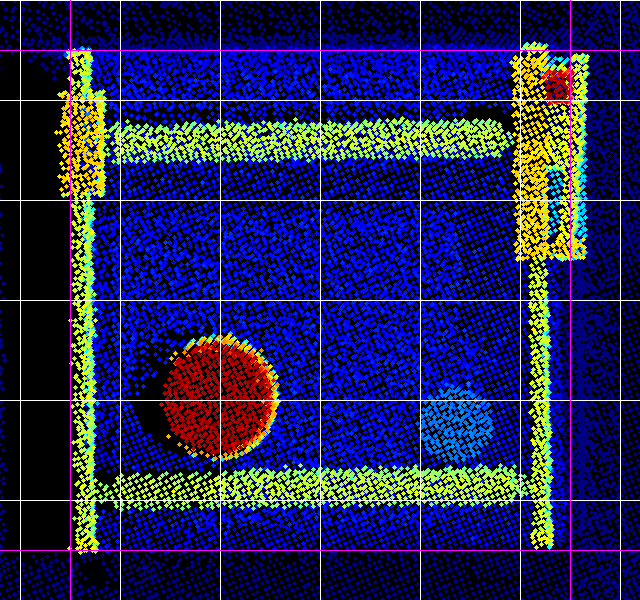

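```bash
python3 - <<'E'
from h import *
from scipy.optimize import least_squares
np.set_printoptions(precision=4,suppress=True)
A,B=np.load('scene.npy'),np.load('top.npy')
for nm,P in (('s',A),('t',B),('both',np.vstack([A,B]))):
    x,y,t=.516,.047,-.26
    c,s=np.cos(t),np.sin(t)
    g=np.array([0,0.004,.0135])
    f=lambda P,x,y,t:np.c_[np.cos(t)*(P[:,0]-x)+np.sin(t)*(P[:,1]-y),-np.sin(t)*(P[:,0]-x)+np.cos(t)*(P[:,1]-y),P[:,2]]
    x,y,t=x+.0015*c-.004*s,y+.0015*s+.004*c,t+.0135
    for it in range(5):
        L=f(P,x,y,t)
        rl=[L[(abs(L[:,1]-k*.114)<.008)&(L[:,0]>-.12)&(L[:,0]<.02)&(abs(L[:,2]-.148)<.006)] for k in(1,-1)]
        fb=L[(abs(L[:,0]+.095)<.014)&(abs(L[:,1])<.095)&(L[:,2]>.138)&(L[:,2]<.155)]
        sl=np.mean([np.polyfit(r[:,0],r[:,1],1)[0] for r in rl]); sf=np.polyfit(fb[:,1],fb[:,0],1)[0]
        dy=np.mean([r[:,1].mean() for r in rl]);dx=fb[:,0].mean()+.095
        c,s=np.cos(t),np.sin(t)
        x,y,t=x+dx*c-dy*s,y+dx*s+dy*c,t+(sl-sf)/2
    print(nm,x,y,t,'slopes',sl,sf,'rails',[r[:,1].mean() for r in rl])
    L=f(P,x,y,t)
    cb=L[(abs(L[:,0]-.08)<.02)&(abs(L[:,1])<.09)&(L[:,2]>.138)&(L[:,2]<.155)];print(' bar x',cb[:,0].mean(),(cb[:,0].min()+cb[:,0].max())/2,cb[:,2].max())
    w=L[(L[:,2]>.178)&(L[:,1]<-.09)];print(' tab',w.mean(0),w.min(0),w.max(0))
    j=L[(L[:,2]>.178)&(L[:,1]>0)&(L[:,2]<.19)];print(' jar',cv2.minEnclosingCircle(j[:,:2].astype(np.float32)),np.median(j,0))
    e=L[(L[:,2]>.12)&(L[:,0]>.1)&(L[:,1]<.1)&(L[:,1]>-.1)];print(' behind',len(e))
E
```

```text
s 0.5212455036242366 0.04969264170412939 -0.24584817901432213 slopes -0.0005780255971098008 -0.0005780253251621392 rails [np.float64(0.1139242138332647), np.float64(-0.11392421553066148)]
 bar x 0.07820150567966165 0.0766055517688316 0.1503708744908696
 tab [ 0.1018 -0.1259  0.1836] [ 0.0937 -0.1317  0.1783] [ 0.108  -0.1173  0.1879]
 jar ((-0.05325447767972946, 0.04686598852276802), 0.028343401849269867) [-0.0491  0.0464  0.1853]
 behind 0
t 0.5174242428532847 0.05138711558714897 -0.24624236713225742 slopes 0.0002097503510436601 0.00020974148784768152 rails [np.float64(0.11371261081492583), np.float64(-0.11371253984147182)]
 bar x 0.07788057604398269 0.07872796385346513 0.15150650840057112
 tab [ 0.1029 -0.1252  0.1849] [ 0.0965 -0.1312  0.1815] [ 0.1103 -0.1193  0.1894]
 jar ((-0.04946085810661316, 0.04815720021724701), 0.027309425175189972) [-0.0497  0.0473  0.1848]
 behind 0
both 0.5187472929294067 0.050934544894029994 -0.2420956304928086 slopes -0.004659920939610996 -0.004659909130069128 rails [np.float64(0.11382157213960563), np.float64(-0.11382165401232121)]
 bar x 0.07857649450599169 0.07835929554305773 0.15150650840057112
 tab [ 0.1028 -0.1263  0.1841] [ 0.0946 -0.1327  0.1783] [ 0.1103 -0.1183  0.1894]
 jar ((-0.04936913400888443, 0.0471716970205307), 0.02872770093381405) [-0.0494  0.0468  0.185 ]
 behind 0
```

```bash
cat >> h.py <<'E'
SX,SY,ST=.518,.051,-.246
def toW(l): c,s=np.cos(ST),np.sin(ST);return np.array([SX+c*l[0]-s*l[1],SY+s*l[0]+c*l[1],l[2]])
def toL(P): c,s=np.cos(ST),np.sin(ST);d=np.array(P[:2])-[SX,SY];return np.array([c*d[0]+s*d[1],-s*d[0]+c*d[1],P[2]])
def state(tgt=None):
    o=ctrl.get_obs();Rm=R.from_rotvec(o['tool_rot']).as_matrix()
    c,s=np.cos(ST),np.sin(ST);Rs=np.array([[c,-s,0],[s,c,0],[0,0,1]])
    print('t',round(o['t'],2),'local tcp',toL(o['tool_pos']),'F local',Rs.T@o['contact_force'],'open',round(o['opening'],4),'q',o['q'])
    print(' tool axes in local (cols x,y,z)\n',Rs.T@Rm)
    if tgt is not None: print(' delta tool',Rm.T@(toW(tgt)-o['tool_pos']))
    return o
E
python3 - <<'E'
from h import *
np.set_printoptions(precision=4,suppress=True)
o=state([.115,-.055,.23]);print(toW([.115,-.055,.125]))
E
```

```text
t 1.4 local tcp [-0.1035 -0.6667  0.2313] F local [-0.2466 -0.0485 -0.1461] open 0.0856 q [-1.269   0.0527  1.6129 -0.      1.476  -0.119 ]
 tool axes in local (cols x,y,z)
 [[ 0.7858  0.6185  0.    ]
 [ 0.6185 -0.7858 -0.    ]
 [-0.      0.     -1.    ]]
 delta tool [ 0.55   -0.3456  0.0013]
[ 0.6161 -0.0303  0.125 ]
```

Emit:
apply_moves([
  [0, 0, -0.005, 0.167, -1],
  [0, 0, -0.005, 0.167, -1],
  [0, 0, 0, 0.167, -1],
  [0, 0, 0, 0.166, -1],
  [0.02, -0.05, 0, 0, -1],
  [0.02, -0.055, 0, 0, -1],
  [0.02, -0.055, 0, 0, -1],
  [0.02, -0.055, 0, 0, -1],
], grip_force=20)

```text
t: 2.4
tool_pos: [0.3911, -0.3829, 0.2416]
tool_rot: [3.111, -0.433, 0.002]
contact_force: [0.9, 0.6, 0.6]
opening: -0.0
```

```bash
python3 - <<'E'
from h import *
np.set_printoptions(precision=4,suppress=True)
o=state([.115,-.055,.24])
E
```

```text
t 2.4 local tcp [-0.0174 -0.4518  0.2416] F local [0.7326 0.7589 0.6227] open -0.0 q [-0.9109 -0.1402  1.7827  0.0001  1.4977  0.9368]
 tool axes in local (cols x,y,z)
 [[ 0.9995 -0.0309  0.0012]
 [-0.0309 -0.9995 -0.0008]
 [ 0.0012  0.0008 -1.    ]]
 delta tool [ 0.1201 -0.4007  0.0014]
```

Emit:
apply_moves([
  [0.015, -0.055, 0, -0.015, -1],
  [0.015, -0.055, 0, -0.015, -1],
  [0.015, -0.055, 0, 0, -1],
  [0.015, -0.055, 0, 0, -1],
  [0.015, -0.055, 0, 0, -1],
  [0.015, -0.055, 0, 0, -1],
  [0.015, -0.055, 0, 0, -1],
  [0.015, -0.01, 0, 0, -1],
])

```text
t: 3.4
tool_pos: [0.6125, -0.0148, 0.2436]
tool_rot: [3.116, -0.379, 0.011]
contact_force: [0.8, -1.5, -0.3]
opening: 0.0001
```

```bash
python3 - <<'E'
from h import *
np.set_printoptions(precision=4,suppress=True)
o=state([.115,-.055,.125])
p=ctrl.get_image('wrist');save(p,'w1')
print(p['mount'])
for t in ['bar_grip','wedge','clamp_bar','rail']:
    for a in ctrl.spot_point(p,t)[:2]: print(t,np.array(a['uv']),round(a['confidence'],2),toL(pix_d(p,a['uv'],o)))
E
```

```text
t 3.4 local tcp [ 0.1077 -0.0408  0.2436] F local [ 1.1406 -1.2826 -0.3107] open 0.0001 q [-0.1445  0.0124  1.6336 -0.0024  1.4885  1.6683]
 tool axes in local (cols x,y,z)
 [[ 1.      0.0042  0.0072]
 [ 0.0042 -1.     -0.0017]
 [ 0.0072  0.0017 -1.    ]]
 delta tool [0.0064 0.014  0.1187]
[[-0.0009 -0.9635 -0.2676  0.0677]
 [ 1.     -0.0007 -0.0007 -0.0016]
 [ 0.0004 -0.2676  0.9635 -0.144 ]
 [ 0.      0.      0.      1.    ]]
bar_grip [340.2 235.3] 0.83 [ 0.0803 -0.0518  0.1478]
wedge [437.5 218. ] 0.69 [ 0.1077 -0.1174  0.1848]
clamp_bar [277.9 234. ] 0.7 [ 0.0812 -0.0001  0.1477]
```

View pics/w1.png

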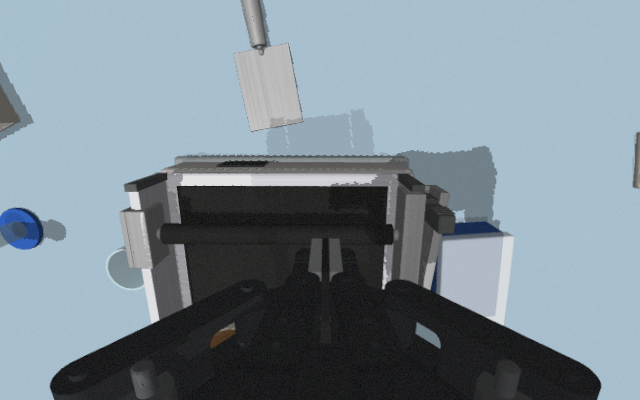

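Emit:
apply_moves([
  [0.003, 0.007, 0, 0, -1],
  [0.003, 0.007, 0, 0, -1],
  [0.001, 0, 0.02, 0, -1],
  [0.0, 0, 0.025, 0, -1],
  [0.0, 0, 0.025, 0, -1],
  [0.0, 0, 0.015, 0, -1],
  [0, 0, 0, 0, -1],
  [0, 0, 0, 0, -1],
])

```text
t: 4.65
tool_pos: [0.6125, -0.0392, 0.1519]
tool_rot: [3.113, -0.396, 0.006]
contact_force: [0.4, 0.9, 0.8]
opening: 0.0003
```

```bash
python3 - <<'E'
from h import *
np.set_printoptions(precision=4,suppress=True)
o=state([.116,-.055,.123])
p=ctrl.get_image('wrist');save(p,'w2')
for t in ['bar_grip','wedge']:
    for a in ctrl.spot_point(p,t)[:2]: print(t,np.array(a['uv']),round(a['confidence'],2),toL(pix_d(p,a['uv'],o)))
E
```

```text
t 4.65 local tcp [ 0.1136 -0.0645  0.1519] F local [0.1861 0.9628 0.8067] open 0.0003 q [-0.1837  0.0845  1.715  -0.0032  1.3384  1.6409]
 tool axes in local (cols x,y,z)
 [[ 1.     -0.0071  0.0039]
 [-0.007  -1.     -0.0029]
 [ 0.0039  0.0029 -1.    ]]
 delta tool [ 0.0022 -0.0096  0.0289]
wedge [457.  289.4] 0.96 [ 0.1106 -0.1182  0.182 ]
```

View pics/w2.png

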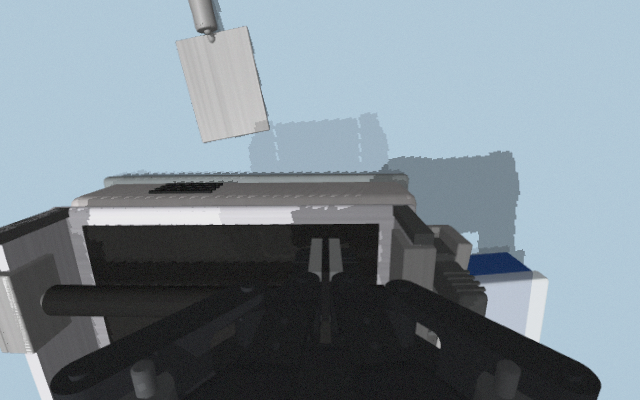

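Emit:
apply_moves([
  [0.001, -0.007, 0, 0, -1],
  [0.001, -0.006, 0, -0.007, -1],
  [0.0, 0, 0.012, 0, -1],
  [0.0, 0, 0.012, 0, -1],
  [0.0, 0, 0.0, 0, -1],
  [0.0, 0, 0.0, 0, -1],
  [0, 0, 0, 0, -1],
  [0, 0, 0, 0, -1],
])

```text
t: 5.8
tool_pos: [0.6192, -0.0263, 0.1281]
tool_rot: [3.115, -0.384, 0.01]
contact_force: [-0.1, 0.7, 0.6]
opening: -0.0004
```

```bash
python3 - <<'E'
from h import *
np.set_printoptions(precision=4,suppress=True)
o=state([.102,-.055,.127])
E
```

```text
t 5.8 local tcp [ 0.117  -0.0503  0.1281] F local [-0.2788  0.6623  0.5591] open -0.0004 q [-0.1609  0.1193  1.7195 -0.0034  1.296   1.6558]
 tool axes in local (cols x,y,z)
 [[ 1.      0.0009  0.007 ]
 [ 0.0009 -1.     -0.0026]
 [ 0.007   0.0027 -1.    ]]
 delta tool [-0.015   0.0047  0.001 ]
```

Emit:
apply_moves([
  [-0.004, 0, 0, 0, -1],
  [-0.004, 0, 0, 0, -1],
  [-0.004, 0, 0, 0, -1],
  [-0.004, 0, 0, 0, -1],
  [-0.004, 0, 0, 0, -1],
  [-0.004, 0, 0, 0, -1],
  [-0.004, 0, 0, 0, -1],
  [-0.004, 0, 0, 0, -1],
])

```text
t: 6.8
tool_pos: [0.5878, -0.0184, 0.1288]
tool_rot: [3.114, -0.384, 0.019]
contact_force: [2.8, -0.9, -1.8]
opening: -0.0
```

```bash
python3 - <<'E'
from h import *
np.set_printoptions(precision=4,suppress=True)
o=state()
p=ctrl.get_image('top');save(p,'t2')
for t in ['clamp_bar','wedge']:
    for a in ctrl.spot_point(p,t)[:2]: print(t,np.array(a['uv']),round(a['confidence'],2),toL(pix_d(p,a['uv'])))
from fit import cloud
P=cloud(p);L=np.array([toL(a) for a in P[(abs(P[:,0]-.52)<.2)&(abs(P[:,1]-.05)<.2)&(P[:,2]>.12)]])
cb=L[(L[:,0]>0)&(L[:,1]>0)&(L[:,1]<.09)&(L[:,2]<.155)&(L[:,2]>.138)];print('bar',np.median(cb,0),len(cb))
E
```

```text
t 6.8 local tcp [ 0.0846 -0.0503  0.1288] F local [ 2.9412 -0.1739 -1.8409] open -0.0 q [-0.1562  0.0427  1.7996 -0.0035  1.287   1.6609]
 tool axes in local (cols x,y,z)
 [[ 0.9999  0.0007  0.0125]
 [ 0.0007 -1.     -0.0023]
 [ 0.0125  0.0023 -0.9999]]
clamp_bar [302.8 189.1] 0.7 [0.0664 0.0027 0.1473]
wedge [348.1 195.1] 0.43 [ 0.0896 -0.1203  0.1816]
bar [0.0629 0.0645 0.1457] 115
```

Emit:
apply_moves([
  [-0.005, 0, 0, 0, -1],
  [-0.007, 0, 0, 0, -1],
  [-0.008, 0, 0, 0, -1],
  [-0.008, 0, 0, 0, -1],
  [-0.008, 0, 0, 0, -1],
  [-0.008, 0, 0, 0, -1],
  [-0.007, 0, 0, 0, -1],
  [-0.003, 0, 0, 0, -1],
])

```text
t: 7.95
tool_pos: [0.5321, -0.0045, 0.1288]
tool_rot: [3.114, -0.384, 0.021]
contact_force: [2.9, -0.3, -1.6]
opening: 0.0003
```

```bash
cat > barjar.py <<'E'
from h import *
import sys
from fit import cloud
np.set_printoptions(precision=4,suppress=True)
o=state()
p=ctrl.get_image('top');save(p,sys.argv[1])
P=cloud(p);L=np.array([toL(a) for a in P[(abs(P[:,0]-.52)<.2)&(abs(P[:,1]-.05)<.2)&(P[:,2]>.12)]])
bx=o and toL(o['tool_pos'])[0]-.021
cb=L[(abs(L[:,0]-bx)<.015)&(L[:,1]>-.02)&(L[:,1]<.09)&(L[:,2]<.155)&(L[:,2]>.138)];print('bar guess',bx,'cloud',np.median(cb,0),len(cb))
j=L[(L[:,2]>.178)&(L[:,1]>0.01)&(L[:,1]<.1)&(L[:,0]<-.01)&(L[:,2]<.19)];print(' jar',cv2.minEnclosingCircle(j[:,:2].astype(np.float32)),np.median(j,0))
w=L[(L[:,2]>.172)&(L[:,1]<-.105)&(L[:,2]<.192)];print(' tab',np.median(w,0),w.min(0),w.max(0)) if len(w) else 0
E
python3 barjar.py t3
```

```text
t 7.95 local tcp [ 0.0272 -0.0503  0.1288] F local [ 2.9149  0.4566 -1.566 ] open 0.0003 q [-0.1463 -0.092   1.9318 -0.0038  1.2884  1.6706]
 tool axes in local (cols x,y,z)
 [[ 0.9999  0.0008  0.0137]
 [ 0.0009 -1.     -0.0023]
 [ 0.0137  0.0023 -0.9999]]
bar guess 0.006211395555536365 cloud [0.006  0.0164 0.1451] 159
 jar ((-0.05043863132596016, 0.05231594666838646), 0.02632931061089039) [-0.0511  0.0588  0.1848]
 tab [ 0.0311 -0.1249  0.1851] [ 0.0252 -0.1312  0.1725] [ 0.04   -0.119   0.1875]
```

Emit:
apply_moves([
  [-0.002, 0, 0, 0, -1],
  [-0.002, 0, 0, 0, -1],
  [-0.002, 0, 0, 0, -1],
  [-0.002, 0, 0, 0, -1],
  [-0.002, 0, 0, 0, -1],
  [-0.0015, 0, 0, 0, -1],
  [-0.001, 0, 0, 0, -1],
  [-0.001, 0, 0, 0, -1],
])

```text
t: 9.0
tool_pos: [0.5185, -0.001, 0.1287]
tool_rot: [3.114, -0.384, 0.021]
contact_force: [2.0, -0.7, -0.4]
opening: 0.0001
```

Emit:
apply_moves([
  [-0.0008, 0, 0, 0, -1],
  [-0.0008, 0, 0, 0, -1],
  [-0.0008, 0, 0, 0, -1],
  [-0.0008, 0, 0, 0, -1],
  [-0.0008, 0, 0, 0, -1],
  [-0.0008, 0, 0, 0, -1],
  [-0.0008, 0, 0, 0, -1],
  [-0.0008, 0, 0, 0, -1],
])

```text
t: 10.0
tool_pos: [0.5125, 0.0005, 0.1288]
tool_rot: [3.114, -0.384, 0.024]
contact_force: [4.6, -1.0, -1.9]
opening: -0.0
```

```bash
python3 barjar.py t4
```

```text
t 10.0 local tcp [ 0.007  -0.0503  0.1288] F local [ 4.6885  0.1062 -1.8804] open -0.0 q [-0.1424 -0.1428  1.9781 -0.0038  1.291   1.6749]
 tool axes in local (cols x,y,z)
 [[ 0.9999  0.0006  0.0156]
 [ 0.0006 -1.     -0.002 ]
 [ 0.0156  0.002  -0.9999]]
bar guess -0.014015019684250016 cloud [-0.0153  0.0616  0.1453] 132
 jar ((-0.051559098064899445, 0.05188971012830734), 0.026123076677322388) [-0.0523  0.0594  0.1848]
 tab [ 0.0115 -0.1252  0.185 ] [ 0.0049 -0.131   0.1723] [ 0.019  -0.1194  0.188 ]
```

Emit:
apply_moves([
  [-0.0004, 0, 0, 0, -1],
  [-0.0004, 0, 0, 0, -1],
  [-0.0004, 0, 0, 0, -1],
  [-0.0004, 0, 0, 0, -1],
  [0, 0, 0, 0, -1],
  [0, 0, 0, 0, -1],
  [0, 0, 0, 0, -1],
  [0, 0, 0, 0, -1],
])

```text
t: 11.05
tool_pos: [0.5108, 0.0009, 0.1288]
tool_rot: [3.114, -0.384, 0.024]
contact_force: [2.8, -0.6, -1.0]
opening: -0.0001
```

Emit:
apply_moves([
  [-0.0004, 0, 0, 0, -1],
  [-0.0004, 0, 0, 0, -1],
  [-0.0004, 0, 0, 0, -1],
  [-0.0004, 0, 0, 0, -1],
  [-0.0004, 0, 0, 0, -1],
  [0, 0, 0, 0, -1],
  [0, 0, 0, 0, -1],
  [0, 0, 0, 0, -1],
])

```text
t: 12.05
tool_pos: [0.5087, 0.0014, 0.1287]
tool_rot: [3.114, -0.384, 0.024]
contact_force: [3.2, -0.7, -1.3]
opening: -0.0003
```

```bash
python3 barjar.py t5
```

```text
t 12.05 local tcp [ 0.0031 -0.0504  0.1287] F local [ 3.3132  0.066  -1.2836] open -0.0003 q [-0.1416 -0.1525  1.9868 -0.0038  1.292   1.6757]
 tool axes in local (cols x,y,z)
 [[ 0.9999  0.0006  0.0156]
 [ 0.0006 -1.     -0.002 ]
 [ 0.0156  0.0021 -0.9999]]
bar guess -0.017904449880438114 cloud [-0.0194  0.0627  0.1452] 121
 jar ((-0.056701697409152985, 0.05404563993215561), 0.02604500949382782) [-0.0571  0.0594  0.1848]
 tab [ 0.0073 -0.1249  0.1841] [ 0.0009 -0.131   0.1735] [ 0.0161 -0.1193  0.187 ]
```

Emit:
apply_moves([
  [0, 0, 0, 0, -1],
  [0, 0, 0, 0, -1],
  [0, 0, 0, 0, -1],
  [0, 0, 0, 0, -1],
  [-0.0003, 0, 0, 0, -1],
  [-0.0003, 0, 0, 0, -1],
  [-0.0003, 0, 0, 0, -1],
  [-0.0003, 0, 0, 0, -1],
])

```text
t: 13.1
tool_pos: [0.5079, 0.0016, 0.1288]
tool_rot: [3.114, -0.384, 0.026]
contact_force: [4.7, -0.9, -2.1]
opening: 0.0001
```

```bash
python3 -c "
from h import *
for i in range(1): state()"
```

```text
t 13.1 local tcp [ 0.00219455 -0.0503565   0.12881788] F local [ 4.80086362  0.28331163 -2.12777187] open 0.0001 q [-0.14135194 -0.15557995  1.98937893 -0.00387927  1.29135272  1.67594771]
 tool axes in local (cols x,y,z)
 [[ 9.99859714e-01  5.19267257e-04  1.67416493e-02]
 [ 5.52674388e-04 -9.99997865e-01 -1.99088549e-03]
 [ 1.67405797e-02  1.99985888e-03 -9.99857867e-01]]
```

Emit:
apply_moves([
  [-0.0002, 0, 0, 0, -1],
  [-0.0002, 0, 0, 0, -1],
  [-0.0002, 0, 0, 0, -1],
  [-0.0002, 0, 0, 0, -1],
  [-0.0002, 0, 0, 0, -1],
  [-0.0002, 0, 0, 0, -1],
  [-0.0002, 0, 0, 0, -1],
  [-0.0002, 0, 0, 0, -1],
])

```text
t: 14.1
tool_pos: [0.5079, 0.0016, 0.1289]
tool_rot: [3.114, -0.384, 0.034]
contact_force: [5.1, -0.9, -2.2]
opening: 0.0001
```

```bash
python3 barjar.py t6
```

```text
t 14.1 local tcp [ 0.0023 -0.0504  0.1289] F local [ 5.1347  0.3492 -2.24  ] open 0.0001 q [-0.1413 -0.1592  1.9925 -0.004   1.2865  1.6763]
 tool axes in local (cols x,y,z)
 [[ 0.9998  0.0003  0.022 ]
 [ 0.0003 -1.     -0.0016]
 [ 0.022   0.0016 -0.9998]]
bar guess -0.018741583742190815 cloud [-0.0211  0.0659  0.145 ] 110
 jar ((-0.05727092921733856, 0.052793949842453), 0.025991791859269142) [-0.0579  0.0592  0.1849]
 tab [ 0.0061 -0.1251  0.1845] [ 0.0004 -0.1309  0.1766] [ 0.0142 -0.1193  0.1879]
```

Emit:
apply_moves([
  [-0.0003, 0, 0, 0, -1],
  [-0.0003, 0, 0, 0, -1],
  [-0.0003, 0, 0, 0, -1],
  [-0.0003, 0, 0, 0, -1],
  [-0.0003, 0, 0, 0, -1],
  [-0.0003, 0, 0, 0, -1],
  [-0.0003, 0, 0, 0, -1],
  [-0.0003, 0, 0, 0, -1],
])

```text
t: 15.15
tool_pos: [0.508, 0.0016, 0.129]
tool_rot: [3.113, -0.385, 0.046]
contact_force: [5.5, -0.4, -1.7]
opening: 0.0
```

```bash
python3 barjar.py t7
```

```text
t 15.15 local tcp [ 0.0023 -0.0503  0.129 ] F local [ 5.4236  0.9837 -1.6868] open 0.0 q [-0.1411 -0.1647  1.9972 -0.0043  1.2796  1.6769]
 tool axes in local (cols x,y,z)
 [[ 0.9996 -0.      0.0297]
 [ 0.     -1.     -0.001 ]
 [ 0.0297  0.001  -0.9996]]
bar guess -0.01869287457165703 cloud [-0.0212  0.0688  0.1449] 98
 jar ((-0.0574067085981369, 0.052648961544036865), 0.02578522451221943) [-0.0578  0.0593  0.1852]
 tab [ 0.006  -0.1251  0.1848] [ 0.     -0.1309  0.1785] [ 0.0148 -0.1193  0.1875]
```

Emit:
apply_moves([
  [0, 0, 0, 0, -1],
  [0, 0, 0, 0, -1],
  [0, 0, 0, 0, -1],
  [0, 0, 0, 0, -1],
  [0, 0, 0, 0, -1],
  [-0.0006, 0, 0, 0, -1],
  [-0.0006, 0, 0, 0, -1],
  [-0.0006, 0, 0, 0, -1],
])

```text
t: 16.2
tool_pos: [0.5079, 0.0016, 0.1291]
tool_rot: [3.112, -0.385, 0.054]
contact_force: [7.3, -1.3, -3.5]
opening: -0.0001
```

```bash
python3 barjar.py t8
```

```text
t 16.2 local tcp [ 0.0022 -0.0504  0.1291] F local [ 7.4179  0.57   -3.5046] open -0.0001 q [-0.141  -0.1688  2.0008 -0.0046  1.2748  1.6773]
 tool axes in local (cols x,y,z)
 [[ 0.9994 -0.0002  0.035 ]
 [-0.0002 -1.     -0.0007]
 [ 0.035   0.0007 -0.9994]]
bar guess -0.018816426402587575 cloud [-0.0205  0.07    0.145 ] 88
 jar ((-0.05742665007710457, 0.052303001284599304), 0.025969676673412323) [-0.058   0.0594  0.1851]
 tab [ 0.0061 -0.1251  0.1853] [-0.0001 -0.1309  0.1771] [ 0.0149 -0.1193  0.1882]
```

Emit:
apply_moves([
  [0.001, 0, 0, 0, -1],
  [0.003, 0, 0, 0, -1],
  [0.008, 0, 0, 0, -1],
  [0.01, 0, -0.01, 0, -1],
  [0.01, 0, -0.025, 0, -1],
  [0.005, 0, -0.035, 0, -1],
  [0, 0.0, 0, 0, -1],
  [0, 0.0, 0, 0, -1],
])

```text
t: 17.25
tool_pos: [0.5419, -0.0071, 0.2018]
tool_rot: [3.113, -0.385, 0.038]
contact_force: [0.2, -0.4, -0.1]
opening: 0.0001
```

```bash
python3 barjar.py t9;  python3 -c "
from h import *
state([.036,-.125,.163])"
```

```text
t 17.25 local tcp [ 0.0373 -0.0505  0.2018] F local [ 0.3402 -0.3663 -0.0696] open 0.0001 q [-0.1483 -0.143   1.8521 -0.0041  1.4079  1.6692]
 tool axes in local (cols x,y,z)
 [[ 0.9997 -0.0002  0.0248]
 [-0.0001 -1.     -0.0016]
 [ 0.0248  0.0016 -0.9997]]
bar guess 0.0163256193840102 cloud [nan nan nan] 0
 jar ((-0.057864800095558167, 0.06335479021072388), 0.021298767998814583) [-0.0586  0.0671  0.1851]
 tab [ 0.0064 -0.1251  0.184 ] [ 0.0001 -0.1309  0.1789] [ 0.0146 -0.1193  0.1867]
t 17.3 local tcp [ 0.03755963 -0.05049449  0.20208669] F local [-0.00953283 -0.51040815  0.50299708] open -0.0006 q [-0.14831133 -0.14318456  1.85173161 -0.00410824  1.40765285  1.66927866]
 tool axes in local (cols x,y,z)
 [[ 9.99670568e-01 -1.97808341e-04  2.56654716e-02]
 [-1.57876759e-04 -9.99998774e-01 -1.55786534e-03]
 [ 2.56657483e-02  1.55330014e-03 -9.99669374e-01]]
 delta tool [-0.00255054  0.07444502  0.03914981]
  return _methods._mean(a, axis=axis, dtype=dtype,
  ret = um.true_divide(
```

View pics/t9.png

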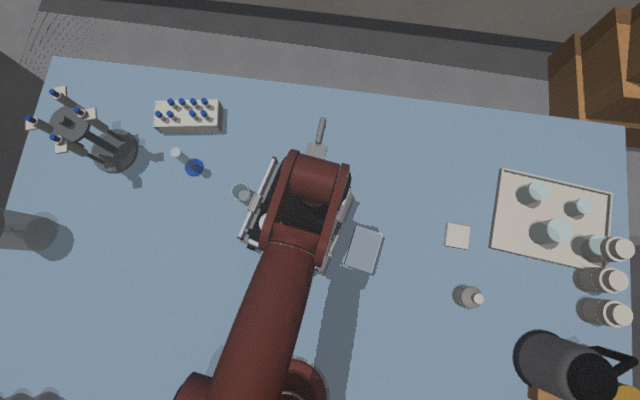

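Emit:
apply_moves([
  [0, 0.025, 0, 0, -1],
  [0, 0.03, 0, 0, -1],
  [0, 0.02, 0, 0, -1],
  [0, 0, 0.005, 0, -1],
  [0, 0, 0.012, 0, -1],
  [0, 0, 0.012, 0, -1],
  [0, 0, 0, 0, -1],
  [0, 0, 0, 0, -1],
])

```text
t: 18.3
tool_pos: [0.5204, -0.0781, 0.1633]
tool_rot: [3.117, -0.38, 0.019]
contact_force: [-0.2, 0.2, -0.0]
opening: -0.0005
```

```bash
 python3 - <<'E'
from h import *
o=state([.036,-.125,.163])
p=ctrl.get_image('wrist');save(p,'w3')
for t in ['wedge']:
    for a in ctrl.spot_point(p,t)[:2]: print(t,np.array(a['uv']),round(a['confidence'],2),toL(pix_d(p,a['uv'],o)))
p=ctrl.get_image('scene');save(p,'s3')
a=cv2.imread('pics/s3.png')[110:290,210:410];cv2.imwrite('pics/s3c.png',cv2.resize(a,None,fx=4,fy=3.3,interpolation=2)[:600])
E
```

```text
t 18.3 local tcp [ 0.03377728 -0.12464194  0.16330152] F local [-0.24201025  0.16163052 -0.02609854] open -0.0005 q [-2.90774792e-01 -1.42063490e-01  1.91694746e+00  5.92578021e-04
  1.35424953e+00  1.52248280e+00]
 tool axes in local (cols x,y,z)
 [[ 9.99916387e-01  3.41487620e-03  1.24722820e-02]
 [ 3.41488612e-03 -9.99994169e-01  2.05017478e-05]
 [ 1.24722793e-02  2.20913892e-05 -9.99922218e-01]]
 delta tool [0.00221755 0.00036564 0.00032922]
```

View pics/w3.png

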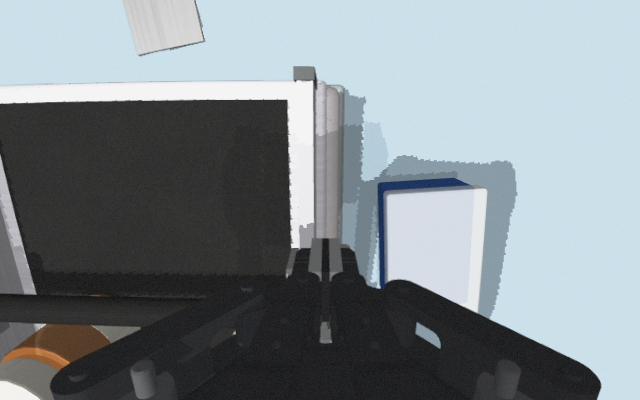

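View pics/s3c.png

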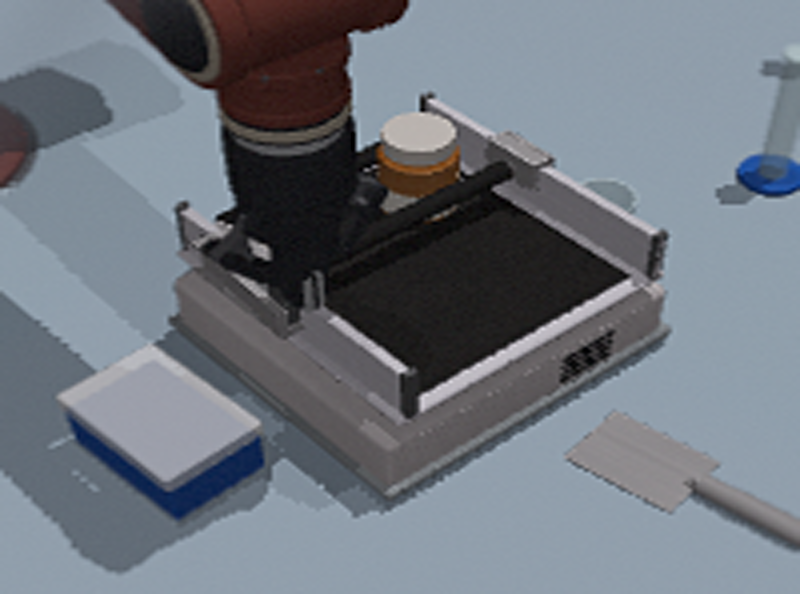

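Emit:
apply_moves([
  [-0.0015, 0, 0, 0, -1],
  [-0.0015, 0, 0, 0, -1],
  [-0.001, 0, 0, 0, -1],
  [-0.0008, 0, 0, 0, -1],
  [-0.0008, 0, 0, 0, -1],
  [-0.0008, 0, 0, 0, -1],
  [-0.0008, 0, 0, 0, -1],
  [-0.0008, 0, 0, 0, -1],
])

```text
t: 19.45
tool_pos: [0.5129, -0.0766, 0.1649]
tool_rot: [3.116, -0.381, 0.024]
contact_force: [1.0, 0.3, 0.4]
opening: -0.0002
```

Emit:
apply_moves([
  [-0.0007, 0, 0, 0, -1],
  [-0.0007, 0, 0, 0, -1],
  [-0.0007, 0, 0, 0, -1],
  [-0.0007, 0, 0, 0, -1],
  [-0.0007, 0, 0, 0, -1],
  [-0.0007, 0, 0, 0, -1],
  [-0.0007, 0, 0, 0, -1],
  [-0.0007, 0, 0, 0, -1],
])

```text
t: 20.45
tool_pos: [0.508, -0.075, 0.165]
tool_rot: [3.117, -0.381, 0.028]
contact_force: [2.1, 1.0, -1.1]
opening: -0.0003
```

```bash
 python3 barjar.py t10 2>/dev/null
```

```text
t 20.45 local tcp [ 0.0209 -0.1246  0.165 ] F local [ 1.8457  1.448  -1.1061] open -0.0003 q [-0.2925 -0.1802  1.9477  0.0017  1.3562  1.5211]
 tool axes in local (cols x,y,z)
 [[ 0.9998  0.0029  0.0179]
 [ 0.0029 -1.      0.0008]
 [ 0.0179 -0.0008 -0.9998]]
bar guess -6.342558079498739e-05 cloud [-0.0121  0.038   0.1446] 77
 jar ((-0.0570426844060421, 0.047906458377838135), 0.027062658220529556) [-0.0572  0.0479  0.1848]
 tab [-0.0044 -0.128   0.1759] [-0.0044 -0.128   0.1759] [-0.0044 -0.128   0.1759]
```

Emit:
apply_moves([
  [-0.0007, 0, 0, 0, -1],
  [-0.0007, 0, 0, 0, -1],
  [-0.0007, 0, 0, 0, -1],
  [-0.0007, 0, 0, 0, -1],
  [-0.0007, 0, 0, 0, -1],
  [-0.0007, 0, 0, 0, -1],
  [-0.0007, 0, 0, 0, -1],
  [-0.0007, 0, 0, 0, -1],
])

```text
t: 21.5
tool_pos: [0.5023, -0.0733, 0.1651]
tool_rot: [3.117, -0.381, 0.029]
contact_force: [0.8, -0.0, -0.8]
opening: 0.0
```

```bash
 python3 -c "
from h import *
state()"
```

```text
t 21.5 local tcp [ 0.01502637 -0.12441797  0.16505439] F local [ 0.82356676  0.17933427 -0.83057853] open 0.0 q [-0.2929024  -0.19574276  1.96099613  0.00224947  1.35817652  1.52051811]
 tool axes in local (cols x,y,z)
 [[ 0.99982924  0.00293287  0.01824537]
 [ 0.00290882 -0.99999487  0.00134486]
 [ 0.01824922 -0.00129156 -0.99983263]]
```

Emit:
apply_moves([
  [-0.0007, 0, 0, 0, -1],
  [-0.0007, 0, 0, 0, -1],
  [-0.0007, 0, 0, 0, -1],
  [-0.0007, 0, 0, 0, -1],
  [-0.0007, 0, 0, 0, -1],
  [-0.0007, 0, 0, 0, -1],
  [-0.0007, 0, 0, 0, -1],
  [-0.0007, 0, 0, 0, -1],
])

```text
t: 22.5
tool_pos: [0.4967, -0.0719, 0.1652]
tool_rot: [3.117, -0.381, 0.03]
contact_force: [2.3, 0.2, -1.2]
opening: -0.0003
```

Emit:
apply_moves([
  [-0.0007, 0, 0, 0, -1],
  [-0.0007, 0, 0, 0, -1],
  [-0.0007, 0, 0, 0, -1],
  [-0.0007, 0, 0, 0, -1],
  [-0.0007, 0, 0, 0, -1],
  [-0.0007, 0, 0, 0, -1],
  [-0.0007, 0, 0, 0, -1],
  [-0.0007, 0, 0, 0, -1],
])

```text
t: 23.5
tool_pos: [0.4957, -0.0715, 0.1654]
tool_rot: [3.116, -0.382, 0.053]
contact_force: [7.5, -1.4, -2.2]
opening: -0.0
```

```bash
 python3 -c "
from h import *
state()"
```

```text
t 23.5 local tcp [ 0.00826047 -0.12426908  0.16544006] F local [ 7.59314265  0.48379897 -2.22141897] open -0.0 q [-0.29426352 -0.22504334  1.98533175  0.00410953  1.34773058  1.51936552]
 tool axes in local (cols x,y,z)
 [[ 0.99942842  0.00236433  0.03372317]
 [ 0.00228524 -0.99999455  0.0023835 ]
 [ 0.03372862 -0.00230508 -0.99942837]]
```

Emit:
apply_moves([
  [0, 0, 0, 0, -1],
  [0, 0, 0, 0, -1],
  [0, 0, 0, 0, -1],
  [0, 0, 0, 0, -1],
  [0, 0, 0, 0, -1],
  [-0.0006, 0, 0, 0, -1],
  [-0.001, 0, 0, 0, -1],
  [-0.001, 0, 0, 0, -1],
])

```text
t: 24.5
tool_pos: [0.4954, -0.0714, 0.1656]
tool_rot: [3.115, -0.382, 0.064]
contact_force: [7.8, 0.2, -4.6]
opening: -0.0006
```

Emit:
apply_moves([
  [0, 0, 0, 0, -1],
  [0, 0, 0, 0, -1],
  [0, 0, 0, 0, -1],
  [0, 0, 0, 0, -1],
  [-0.0006, 0, 0, 0, -1],
  [-0.001, 0, 0, 0, -1],
  [-0.0014, 0, 0, 0, -1],
  [-0.0014, 0, 0, 0, -1],
])

```text
t: 25.5
tool_pos: [0.495, -0.0712, 0.1658]
tool_rot: [3.114, -0.382, 0.084]
contact_force: [9.4, -0.5, -4.2]
opening: 0.0
```

```bash
 python3 -c "
from h import *
state()"
```

```text
t 25.5 local tcp [ 0.00742489 -0.12417617  0.16575606] F local [ 9.20559476  1.8137744  -4.15022938] open 0.0 q [-0.2952292  -0.24191392  1.99920775  0.00607708  1.33116128  1.51862398]
 tool axes in local (cols x,y,z)
 [[ 0.99857478  0.00174289  0.05334202]
 [ 0.00157002 -0.99999338  0.00328244]
 [ 0.05334739 -0.00319401 -0.99857091]]
```

Emit:
apply_moves([
  [0, 0, 0, 0, -1],
  [0, 0, 0, 0, -1],
  [0, 0, 0, 0, -1],
  [0, 0, 0, 0, -1],
  [0, 0, 0, 0, -1],
  [-0.001, 0, 0, 0, -1],
  [-0.0018, 0, 0, 0, -1],
  [-0.0018, 0, 0, 0, -1],
])

```text
t: 26.5
tool_pos: [0.4945, -0.0711, 0.166]
tool_rot: [3.112, -0.383, 0.104]
contact_force: [11.6, -0.1, -6.7]
opening: -0.0002
```

```bash
 python3 -c "
from h import *
state()"
```

```text
t 26.5 local tcp [ 0.00694751 -0.12413661  0.16597671] F local [11.26928803  2.76936943 -6.67344323] open -0.0002 q [-0.29589335 -0.25297097  2.00827732  0.00736418  1.32013472  1.51811833]
 tool axes in local (cols x,y,z)
 [[ 0.99779343  0.00131861  0.0663817 ]
 [ 0.00106684 -0.9999921   0.00382811]
 [ 0.06638622 -0.00374884 -0.99778696]]
```

Emit:
apply_moves([
  [0, 0, 0, 0, -1],
  [0, 0, 0, 0, -1],
  [0, 0, 0, 0, -1],
  [0, 0, 0, 0, -1],
  [-0.001, 0, 0, 0, -1],
  [-0.0018, 0, 0, 0, -1],
  [-0.002, 0, 0, 0, -1],
  [-0.002, 0, 0, 0, -1],
])

```text
t: 27.5
tool_pos: [0.4943, -0.071, 0.1663]
tool_rot: [3.109, -0.384, 0.136]
contact_force: [12.7, -2.1, -7.9]
opening: 0.0
```

```bash
 python3 -c "
from h import *
state()"; python3 barjar.py t11 2>/dev/null
```

```text
t 27.5 local tcp [ 0.00673729 -0.12412315  0.16632493] F local [12.8149542   1.06868785 -7.94770149] open 0.0 q [-0.29696141 -0.26909422  2.02152087  0.00936594  1.30235193  1.51739315]
 tool axes in local (cols x,y,z)
 [[ 9.96202907e-01  5.49205182e-04  8.70601316e-02]
 [ 1.49154501e-04 -9.99989402e-01  4.60154615e-03]
 [ 8.70617361e-02 -4.57108824e-03 -9.96192431e-01]]
t 27.5 local tcp [ 0.0067 -0.1241  0.1663] F local [12.815   1.0687 -7.9477] open 0.0 q [-0.297  -0.2691  2.0215  0.0094  1.3024  1.5174]
 tool axes in local (cols x,y,z)
 [[ 0.9962  0.0005  0.0871]
 [ 0.0001 -1.      0.0046]
 [ 0.0871 -0.0046 -0.9962]]
bar guess -0.014262712413428566 cloud [-0.0185  0.0345  0.1453] 247
 jar ((-0.05667775496840477, 0.04812632501125336), 0.027059245854616165) [-0.0572  0.048   0.1847]
```

Emit:
apply_moves([
  [0.001, 0, 0, 0, -1],
  [0.003, 0, 0, 0, -1],
  [0.008, 0, 0, 0, -1],
  [0.012, 0, 0, 0, -1],
  [0.015, 0, -0.005, 0, -1],
  [0.01, 0, -0.02, 0, -1],
  [0.01, 0, -0.04, 0, -1],
  [0, 0, -0.04, 0, -1],
])

```text
t: 28.55
tool_pos: [0.543, -0.0845, 0.2727]
tool_rot: [3.11, -0.384, 0.108]
contact_force: [-0.3, 0.5, -0.1]
opening: -0.0003
```

Emit:
apply_moves([
  [0.0, 0.03, -0.01, 0, -1],
  [0.0, 0.055, 0, 0, -1],
  [0.0, 0.055, 0, 0, -1],
  [0.0, 0.055, 0, 0, -1],
  [0.0, 0.055, 0, 0, -1],
  [0.0, 0.055, 0, 0, -1],
  [0.0, 0.03, 0, 0, -1],
  [0, 0, 0, 0, -1],
])

```text
t: 29.55
tool_pos: [0.4645, -0.4233, 0.2885]
tool_rot: [3.108, -0.38, 0.12]
contact_force: [-0.3, 0.1, -0.4]
opening: 0.0002
```

```bash
python3 - <<'E'
from h import *
from fit import cloud
np.set_printoptions(precision=4,suppress=True)
o=state()
for n in('top','scene'):
    p=ctrl.get_image(n);save(p,n+'_f')
    P=cloud(p);L=np.array([toL(a) for a in P[(abs(P[:,0]-.52)<.2)&(abs(P[:,1]-.05)<.2)&(P[:,2]>.12)]])
    cb=L[(abs(L[:,0]+.018)<.013)&(L[:,1]>-.09)&(L[:,1]<.0)&(L[:,2]<.155)&(L[:,2]>.138)];print(n,'bar',cb.mean(0),np.median(cb,0))
    fb=L[(abs(L[:,0]+.095)<.013)&(L[:,1]>-.09)&(L[:,1]<.09)&(L[:,2]<.155)&(L[:,2]>.138)];print(n,'fixed',fb.mean(0))
    j=L[(L[:,2]>.178)&(L[:,1]>0.01)&(L[:,1]<.1)&(L[:,2]<.19)];print(' jar',cv2.minEnclosingCircle(j[:,:2].astype(np.float32)),np.median(j,0))
    A=np.c_[j[:,:2],np.ones(len(j))];print(' cap slope',np.linalg.lstsq(A,j[:,2],rcond=None)[0])
    w=L[(L[:,2]>.176)&(L[:,1]<-.105)&(L[:,2]<.192)];print(' tab',np.median(w,0),w.min(0),w.max(0))
    c={'top':(130,280,220,400),'scene':(110,290,210,410)}[n]
    a=cv2.imread('pics/'+n+'_f.png')[c[0]:c[1],c[2]:c[3]];cv2.imwrite('pics/'+n+'_fc.png',cv2.resize(a,None,fx=4,fy=3.3,interpolation=2)[:600])
E
```

```text
t 29.55 local tcp [ 0.0636 -0.473   0.2885] F local [-0.2939  0.0272 -0.4301] open 0.0002 q [-0.8783 -0.0104  1.5837  0.0469  1.507   0.9343]
 tool axes in local (cols x,y,z)
 [[ 0.997   0.0027  0.0771]
 [ 0.0026 -1.      0.0015]
 [ 0.0771 -0.0013 -0.997 ]]
top bar [-0.0183 -0.0448  0.145 ] [-0.0186 -0.0448  0.1451]
top fixed [-0.0955  0.      0.1451]
 jar ((-0.05693604424595833, 0.04806780070066452), 0.02681972272694111) [-0.0573  0.0479  0.1848]
 cap slope [0.0063 0.0017 0.1852]
 tab [-0.012  -0.123   0.1841] [-0.0196 -0.1293  0.1795] [-0.0044 -0.1177  0.1879]
scene bar [-0.0141 -0.0458  0.1447] [-0.0133 -0.0456  0.1451]
scene fixed [-0.0917 -0.0274  0.1446]
 jar ((-0.056169912219047546, 0.04884941130876541), 0.028263626620173454) [-0.0524  0.0451  0.1851]
 cap slope [-0.0312  0.0264  0.1819]
 tab [-0.0086 -0.1258  0.1839] [-0.0191 -0.1304  0.1765] [-0.0032 -0.1179  0.1868]
```

View pics/top_fc.png

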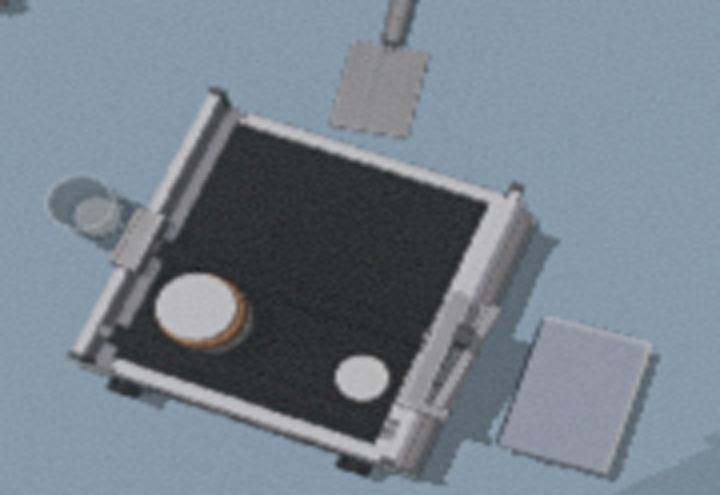

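View pics/scene_fc.png

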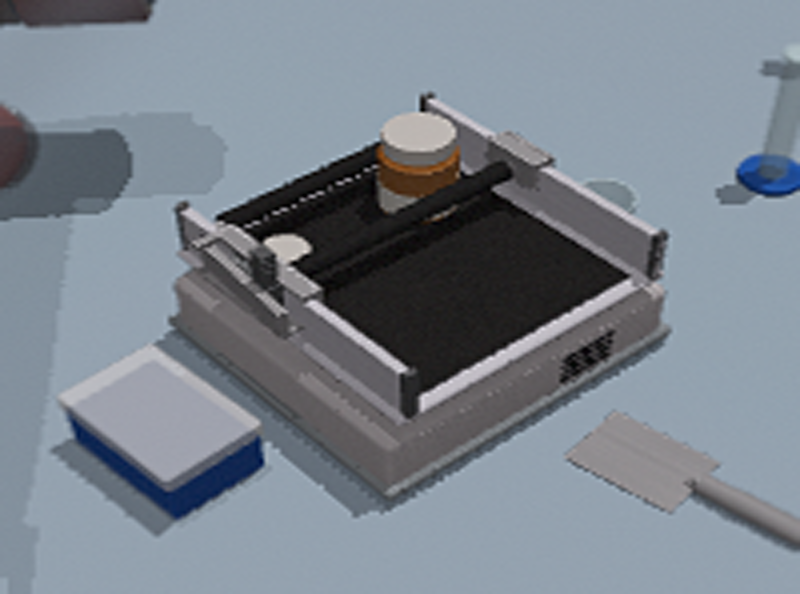

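```bash
python3 -c "
from h import *
print(ctrl.finish_job())"
```

```text
the job is handed in; nothing more can be done
None
```

I clamped the jar between the bars, jammed the wedge, and handed the job in at about 30 s. `finish_job` gives no verdict, so the final contact forces are not confirmed.

- **Clamp bar:** I pushed it from behind with closed fingers at the grip point. It took up the jar's gap and pressed it against the fixed bar. The last push read about 7.4 N. Less about 2.5 N of bar friction, that puts roughly 5 N on the jar.
- **Wedge:** I pushed the thumb tab about 18 mm along the bar until it jammed, then raised the push in steps to 12.8 N. That is within the 11–15 N band. I then backed off without touching anything.
- **Last pictures (after letting go):**
  - The jar is upright, with its cap level to within about 0.01 rad in the top view.
  - By the top camera the jar's x in the shaker frame is about −57 mm (limit −54.5 mm).
  - The two bars measure about 77 mm apart against 78 mm uncompressed, so the jar looks held.
  - The spare cap, tip box, beaker and spatula look undisturbed in the close-ups.
- **Checks that disagreed or were weak:**
  - The scene camera reads the bars about 4 mm farther back, because it sees their rear sides. It also gives a larger cap slope of about 0.04 rad. I relied on the top camera.
  - The tool tilted about 5° during the wedge push.
  - The remaining jar squeeze and wedge force after release could not be measured directly.

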